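Fetch the timer from the back of the counter rack

TASK

Fetch the kitchen timer from the rear well of the narrow rack: first clear the salt shaker and the spice jar that stand in front of it onto the flat tray, then set the timer upright in the middle of the round saucer while those two wait on the tray. After that put the shaker and the jar back, each standing upright in the middle of the same well of the rack that it came from, and leave the steel cup where it stands.

Things in the scene. Friction and masses are not known exactly. Their poses are not given: they have to be found in the camera images.
- salt_shaker: Round salt shaker standing upright, clear body with a grey dome top, no label, 90 mm high, 44 mm across up to 70 mm height. Loose, 0.07 to 0.14 kg. Origin: centre of its underside, z along its axis. At the start it stands in the front or the middle well of the rack (drawn at random).
- spice_jar: Spice jar standing upright, yellow-brown cap, picture label, 96 mm high, 42 mm across in any direction. Loose, 0.08 to 0.15 kg. Origin: centre of its underside, z along its axis. At the start it stands in the front or the middle well of the rack, whichever the shaker does not take.
- kitchen_timer: Round plain wind-up timer standing upright, body 63 mm across and 45 mm high, on top a bar grip 8 mm thick (its x) and 46 mm long (its y) up to 56 mm height. Loose, 0.08 to 0.17 kg. Origin: centre of its underside, z up. It always starts in the rear well of the rack.
- rack: Fixed low dark steel rack, three wells in a row, 262 mm along x, 92 mm along y; floor 3 mm, walls and cross walls 14 mm high, 3 mm thick. Wells are 83 x 86 mm inside. Origin: centre of underside; +x points away from the robot to the rear end with its wire hoop 61 mm high, 78 wide. Well centres x = -86.3 (front), 0, +86.3 mm (rear), y = 0; each thing starts at its well's centre.
- tray: Fixed flat steel tray without divisions, 240 mm along its x, 110 mm along its y, floor 3 mm thick, rim 10 mm high and 3 mm thick, a small low loop handle beyond each short end. Origin: centre of the underside, z up. It is the side area for the cleared things.
- saucer: Fixed round steel saucer, flat floor 4 mm high and 92 mm across, surrounded by a flaring rim 9 mm high and 120 mm across. Origin: centre of the underside, z up.
- steel_cup: Bystander beside the saucer: tapered steel cup standing upright, 76 mm across at the mouth, 102 mm high, loose. Origin: centre of the underside.

How it is judged:
By the outcome, as a careful person would: the job done as asked, in the order asked, and still so for the second after the job is handed in, with the robot touching nothing.
It also fails if it takes over 136 s, if anything falls off the work surface, if the arm or the gripper's body presses on something with over 40 N, if the wrist force passes 120 N, or if a joint passes its speed limit or range.

ROBOT

A 6-joint arm with a two-finger parallel gripper is mounted at the origin on the work surface; the furniture and walls round the work are solid. World frame = base frame: x ahead of the robot, y to its left, z up, the work surface at z = 0. Lengths are in m, angles in rad, forces in N, time in s.
With the tool pointing down it reaches from about 0.4 to 0.825 m from the base axis. Payload 7 kg.
Tool frame: the origin (TCP) lies at the very end of the fingers, on their centre line; the grasp point (between the pads) lies 19 mm behind it; x points along the fingers, y is the direction in which the jaws open and shut, and the axes are right-handed (so a half turn about x gives the same grasp; the last joint's range is limited). The gripper opens to 88 mm and grips with 3 to 60 N. Pads are 19 mm wide; open, the fingers measure 130 mm over their backs; the gripper's body (78 mm by 193 mm) begins 47 mm behind the grasp point.
Start: joints at [-0.994, 0.359, 0.012, 0, -1.224, -0.288], TCP at [0.192, -0.647, 0.227] pointing down, gripper open.
Joint ranges: [-3.07, 3.07], [-1.43, 2.12], [-1.02, 1.25], [-3.03, 1.67], [-3.05, -0], [-3.03, 3.03]. Speed limits (rad/s): [2.39, 2.39, 3.01, 3.14, 3.14, 3.14].

INTERFACE

Orientations are given as [roll, pitch, yaw] about the fixed x, y, z axes, in that order (R = Rz(yaw) Ry(pitch) Rx(roll)).
In Python, from station import arm gives the robot as it stands.
- The arm moves only by the shell command python3 -m inch 'ROWS' [OPENING] [FORCE]. ROWS is text: rows parted by semicolons, each of 6 numbers parted by spaces: the shift along the world's x, y, z in units of 30 mm (1.0 is 30 mm), then the turn, a rotation vector about the world's x, y, z in units of 5 degrees (1.0 is 5 degrees). In form: dx dy dz wx wy wz; .... A call has 1 to 12 rows; each row shifts and turns the commanded pose from where the row before left it; what a row does not reach is not made up. A row lasts 1/8 s, in which the tool goes at most 62.5 mm and 10.7 degrees, less where a joint would pass 70% of its speed; a pose out of reach is approached as far as the arm can. A call is refused whole if a number of a shift passes 1 or a number of a turn 1, either way. A call with a gripper value outside its range is refused whole. OPENING is the opening, from 0 (shut) to 1 (fully open), set as the call begins (- or left out, the last holds). The fingers move at their own pace and stop on an object; FORCE is the grip in N (left out, the last holds). Time passes only in rows, so rows that do not move let the fingers close. It gives the time, the measured TCP pose, the force and the opening at its end, in the units of the state.
- arm.get_state(): the state, without advancing time (a new reading comes with each control period).
- arm.grab_frame(name): name is "scene" or "top" or "wrist"; returns a dict with "frame" (480x640x3 uint8, red, green, blue), "range_z" (480x640 float32, m along the optical axis (not along the pixel's ray), 0 where there is no reading), "mtx" (3x3 intrinsics, pixels), "pose" (4x4, takes a point from camera to world coordinates). Camera axes: x right, y up, looking along -z (the intrinsics and any distortion apply to the point x, -y, -z); pixel columns grow to the right and rows downward; lengths in m; the calibration is good to about 2 mm. A picture is of the moment at which its call begins.
- arm.job_done(): hands the job in, once; it reports no verdict.
Trained networks look in a picture, given as the dict that the camera call returned (one of the last four; its "shot" number tells which), for a name from the list of things; names that differ only in an ending like _2 or _b are one class to them, and where a whole thing is asked for, a point or a joint stands for the part that bears it (a point fixed in the world has none). Each returns a list of dicts, best first, with "confidence" (0 to 1); they miss things now and then, are a little off and sometimes report something else, mostly with a low value. They report only what shows in the picture. A call takes as long as a camera call.
- arm.search_frame(picture, target): "extent" ([centre column, centre row, width, height] as shares, 0 to 1, of the picture: columns of its width, rows of its height, round what is visible of it).
- arm.masks_of(picture, target): "mask" (480x640 bool, what is visible of it) and "extent" ([centre column, centre row, width, height] as shares, 0 to 1, of the picture: columns of its width, rows of its height, round what is visible of it).
- arm.place_of(picture, target): "position" ([column, row] as shares, 0 to 1, of the picture: columns of its width, rows of its height: a listed point, or the origin of a listed thing).
The state is a dict: "t": time; "q": joint angles; "qd": joint speeds; "joint_efforts": joint torques, N m; "eef_pos": TCP position; "ee_rot": TCP orientation; "force": force on the tool from outside, world axes, zero at the start; "moment": the same for the moment, N m; "width": finger opening in m.
Only numpy, scipy, OpenCV 4.12 (cv2) and the standard library are available. Lean on these libraries where they do the work, as an engineer would, in place of code of your own. Each camera call takes 0.05 s, during which the arm holds its last target. There are 200 camera calls.

## Working session

There is one attempt and no reset: what is moved stays moved. The work goes in short steps, Python scripts to look and compute and a shell command to move; the robot and the scene stay as the last step left them, time stands still between calls to the robot, and variables do not carry over. Pictures are saved under pics/ and viewed, about 12 in all and at most 16, crops included, and the job is handed in when it is done.

```bash
ls; mkdir -p pics; cat > h.py <<'E'
import numpy as np, cv2
from station import arm
def world(f,mask):
    v,u=np.nonzero(mask&(f["range_z"]>0)); z=f["range_z"][v,u]; K=np.array(f["mtx"])
    p=np.c_[(u-K[0,2])/K[0,0]*z,-(v-K[1,2])/K[1,1]*z,-z]; P=np.array(f["pose"])
    return p@P[:3,:3].T+P[:3,3]
def save(f,n): cv2.imwrite("pics/"+n,cv2.cvtColor(f["frame"],cv2.COLOR_RGB2BGR))
E
python3 - <<'E'
from h import *
s=arm.get_state(); print(s["t"],s["eef_pos"],s["ee_rot"],s["width"],s["force"])
fs={n:arm.grab_frame(n) for n in("scene","top")}
cv2.imwrite("pics/a.png",cv2.resize(cv2.cvtColor(np.hstack([fs[n]["frame"] for n in fs]),cv2.COLOR_RGB2BGR),(800,300)))
for n,f in fs.items():
    save(f,n+"0.png"); print(n,np.round(f["pose"],3).tolist(), [k for k in f])
    for t in["salt_shaker","spice_jar","kitchen_timer","rack","tray","saucer","steel_cup"]:
        m=arm.masks_of(f,t)
        if not m: print(t,"none");continue
        m=m[0]; p=world(f,m["mask"]); 
        if len(p)==0: print(t,"nopts");continue
        print(t,round(m["confidence"],2),np.round(m["extent"],3),"min",np.percentile(p,2,axis=0).round(3),"max",np.percentile(p,98,axis=0).round(3),len(p))
E
```

```text
pics
0.0 [ 0.19206877 -0.64658902  0.22563677] [1.67286379 1.56912841 1.96156867] 0.08802863720205295 [-0.55328785 -0.81263337  0.1472385 ]
scene [[0.615, 0.426, -0.663, -0.11], [-0.788, 0.309, -0.532, -0.578], [-0.022, 0.85, 0.526, 0.5], [0.0, 0.0, 0.0, 1.0]] ['frame', 'range_z', 'mtx', 'pose', 'shot']
salt_shaker 0.57 [0.455 0.524 0.047 0.108] min [ 0.41  -0.113  0.003] max [ 0.444 -0.079  0.091] 1236
spice_jar 0.67 [0.501 0.468 0.046 0.121] min [ 0.494 -0.105  0.007] max [ 0.533 -0.066  0.1  ] 1537
kitchen_timer 0.68 [0.545 0.448 0.045 0.068] min [ 0.571 -0.106  0.005] max [ 0.623 -0.056  0.058] 920
rack 0.68 [0.49  0.504 0.194 0.216] min [ 0.384 -0.139  0.   ] max [ 0.646 -0.046  0.016] 2490
tray 0.61 [0.7   0.628 0.206 0.228] min [ 0.397 -0.382 -0.   ] max [ 0.648 -0.272  0.01 ] 7897
saucer 0.97 [0.388 0.442 0.08  0.057] min [0.478 0.072 0.001] max [0.578 0.173 0.008] 1201
steel_cup 0.59 [0.315 0.453 0.072 0.138] min [0.378 0.064 0.002] max [0.45  0.136 0.1  ] 2372
top [[-0.016, 0.985, -0.17, 0.313], [-1.0, -0.015, 0.009, -0.091], [0.006, 0.17, 0.985, 1.078], [0.0, 0.0, 0.0, 1.0]] ['frame', 'range_z', 'mtx', 'pose', 'shot']
salt_shaker 0.97 [0.488 0.579 0.04  0.064] min [ 0.414 -0.114  0.006] max [ 0.45  -0.077  0.093] 551
spice_jar 0.85 [0.478 0.474 0.033 0.081] min [ 0.498 -0.105  0.013] max [ 0.539 -0.067  0.102] 751
kitchen_timer 0.6 [0.471 0.384 0.056 0.081] min [ 0.575 -0.105  0.013] max [ 0.631 -0.05   0.059] 1111
rack 0.57 [0.479 0.476 0.112 0.327] min [ 0.393 -0.137 -0.002] max [ 0.647 -0.036  0.048] 5234
tray none
saucer 0.87 [0.302 0.482 0.108 0.142] min [ 0.473  0.065 -0.001] max [0.581 0.172 0.01 ] 3599
steel_cup 0.8 [0.298 0.6   0.077 0.101] min [ 0.385  0.063 -0.002] max [0.451 0.131 0.102] 1870
```

View pics/top0.png

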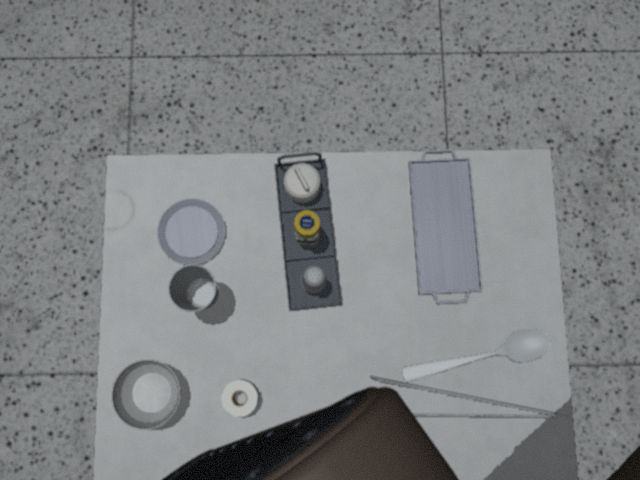

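View pics/scene0.png

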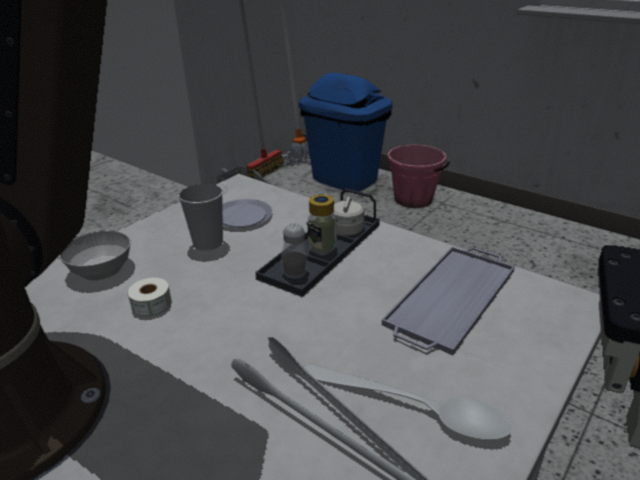

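Shaker is in the front well (top image ~315,278), jar in the middle (307,228), timer in the rear (302,182), with the tray on the right and the saucer and cup on the left. Next I'll fit the exact poses.

```bash
python3 - <<'E'
from h import *
from scipy.optimize import least_squares
from scipy.spatial.transform import Rotation as Ro
def circ(p): 
    return least_squares(lambda c:np.hypot(p[:,0]-c[0],p[:,1]-c[1])-c[2],[*p[:,:2].mean(0),.03],loss='soft_l1',f_scale=.002).x.round(4)
s=arm.get_state(); R=Ro.from_euler('xyz',s["ee_rot"]).as_matrix(); print("R",R.round(3).tolist(),s["eef_pos"])
for n in("top","scene"):
    f=arm.grab_frame(n); fr=f["frame"].astype(int); print(n)
    # full cloud, by height bands
    allp=world(f,np.ones((480,640),bool)); full=f["range_z"]>0
    v,u=np.nonzero(full); col=fr[v,u]
    tab=allp[(abs(allp[:,0]-.3)<.2)&(abs(allp[:,1])<.05)&(abs(allp[:,2])<.008)]; print("table z",np.median(tab[:,2]))
    for t,(x,y),r in[("shaker",(.432,-.096),.03),("jar",(.518,-.086),.03),("timer",(.603,-.078),.04),("cup",(.413,.1),.05)]:
        d=np.hypot(allp[:,0]-x,allp[:,1]-y)<r
        p=allp[d&(allp[:,2]>.025)]; print(t,"circ(side+top)",circ(p[p[:,2]<(.04 if t=="timer" else .07)]),"top pts mean",p[p[:,2]>np.percentile(p[:,2],98)-.006].mean(0).round(4))
        if t=="timer":
            b=p[p[:,2]>.054]; w,V=np.linalg.eigh(np.cov(b[:,:2].T)); print(" bar",len(b),b.mean(0).round(4),np.degrees(np.arctan2(V[1,1],V[0,1])).round(1)); tp=p[(p[:,2]>.044)&(p[:,2]<.052)]; print(" topface",cv2.minEnclosingCircle(tp[:,:2].astype(np.float32)))
    dark=(col.sum(1)<260)&(abs(allp[:,0]-.518)<.16)&(abs(allp[:,1]+.088)<.065)&(allp[:,2]<.025)&(allp[:,2]>-.01)
    print("rack",cv2.minAreaRect(allp[dark][:,:2].astype(np.float32)),np.median(allp[dark][:,2]))
    lil=((col[:,2]-col[:,0])>8)&(abs(allp[:,2])<.02)
    for t,(x,y),r in[("tray",(.52,-.327),(.15,.075)),("saucer",(.527,.12),(.08,.08))]:
        d=lil&(abs(allp[:,0]-x)<r[0])&(abs(allp[:,1]-y)<r[1]); p=allp[d][:,:2].astype(np.float32)
        print(t,len(p),cv2.minAreaRect(p) if t=="tray" else cv2.minEnclosingCircle(p),np.median(p,axis=0))
    m=arm.masks_of(f,"saucer")[0]["mask"]; print("saucer ell",cv2.minEnclosingCircle(world(f,m)[:,:2].astype(np.float32)))
    for t in("rack","tray","saucer","kitchen_timer"):
        o=arm.place_of(f,t)
        if o:
            K=np.array(f["mtx"]);P=np.array(f["pose"]);U=np.array(o[0]["position"])*[640,480]
            d=P[:3,:3]@[(U[0]-K[0,2])/K[0,0],-(U[1]-K[1,2])/K[1,1],-1]; print(" place",t,(P[:3,3]+d*(.003-P[2,3])/d[2]).round(4),round(o[0]["confidence"],2))
E
```

```text
R [[0.0, -0.285, 0.959], [-0.0, 0.959, 0.285], [-1.0, -0.0, 0.0]] [ 0.19222675 -0.64701597  0.22658815]
top
table z -0.0009045241185380304
shaker circ(side+top) [ 0.4352 -0.0962  0.0195] top pts mean [ 0.4349 -0.0969  0.0898]
jar circ(side+top) [ 0.5225 -0.0864  0.0248] top pts mean [ 0.5196 -0.0865  0.0992]
timer circ(side+top) [ 0.6059 -0.0785  0.0309] top pts mean [ 0.6045 -0.0786  0.0575]
 bar 108 [ 0.6046 -0.0787  0.0577] -154.1
 topface ((0.6048457622528076, -0.07841839641332626), 0.03109731711447239)
cup circ(side+top) [0.4169 0.0958 0.031 ] top pts mean [0.4186 0.0993 0.0999]
rack ((0.5193796157836914, -0.08721566945314407), (0.26087647676467896, 0.09060795605182648), 5.294943332672119) 0.002874998659860739
tray 8608 ((0.5296485424041748, -0.33267712593078613), (0.2829200029373169, 0.13588276505470276), 6.214054584503174) [ 0.5284132 -0.3295981]
saucer 3540 ((0.5189387202262878, 0.11280956864356995), 0.06890146434307098) [0.5260393  0.11793628]
saucer ell ((0.5191203951835632, 0.11357191950082779), 0.06974330544471741)
 place rack [ 0.5148 -0.0822  0.003 ] 0.72
 place tray [ 
[... 499 characters left out ...]
3233213425), 0.029655085876584053)
cup circ(side+top) [0.4143 0.1002 0.032 ] top pts mean [0.4131 0.0991 0.098 ]
rack ((0.5221344232559204, -0.08415640890598297), (0.2766784727573395, 0.09462103247642517), 5.31470251083374) 0.005261654312439662
tray 7025 ((0.5278902053833008, -0.3230559229850769), (0.2783169746398926, 0.11605045199394226), 1.9613633155822754) [ 0.51384896 -0.32739806]
saucer 1173 ((0.5296356081962585, 0.12754736840724945), 0.0693882405757904) [0.5337912  0.11961528]
saucer ell ((0.5110771059989929, 0.11993961781263351), 0.08722273260354996)
 place tray [ 0.5216 -0.3306  0.003 ] 0.94
 place saucer [0.5063 0.1069 0.003 ] 0.89
 place kitchen_timer [ 0.6075 -0.0821  0.003 ] 0.96
```

```bash
python3 -m inch '.4 .9 0 0 0 0;.4 .9 0 0 0 0;.4 .9 0 0 0 -.5;.4 .9 0 0 0 -.5;.4 .9 0 0 0 -.5;.4 .9 0 0 0 -.5;.4 .9 0 0 0 -.25;.4 .9 0 0 0 0;.4 .9 0 0 0 0;.4 .9 0 0 0 0;.4 .9 0 0 0 0;.4 .9 0 0 0 0' 1 15; python3 -m inch '.4 .9 0 0 0 0;.4 .9 0 0 0 0;.4 .9 0 0 0 0;.4 .9 0 0 0 0;.4 .9 0 0 0 0;.4 .9 0 0 0 0;.4 .9 0 0 0 0;.4 .9 0 0 0 0;0 0 0 0 0 0;0 0 0 0 0 0;0 0 0 0 0 0'
python3 - <<'E'
from h import *
f=arm.grab_frame("wrist"); save(f,"w1.png"); print(np.round(f["pose"],3).tolist())
E
```

```text
t: 2.9
eef_pos: [0.3365, -0.3222, 0.2268]
ee_rot: [-0.501, 1.57, -0.409]
force: [1.1, -1.6, -0.2]
width: 0.0877
t: 4.28
eef_pos: [0.4319, -0.1075, 0.2266]
ee_rot: [0.068, 1.571, 0.16]
force: [0.3, -0.6, 0.6]
width: 0.0875
[[-0.091, -0.949, -0.301, 0.351], [0.996, -0.087, -0.027, -0.115], [-0.001, -0.303, 0.953, 0.384], [0.0, 0.0, 0.0, 1.0]]
```

View pics/w1.png

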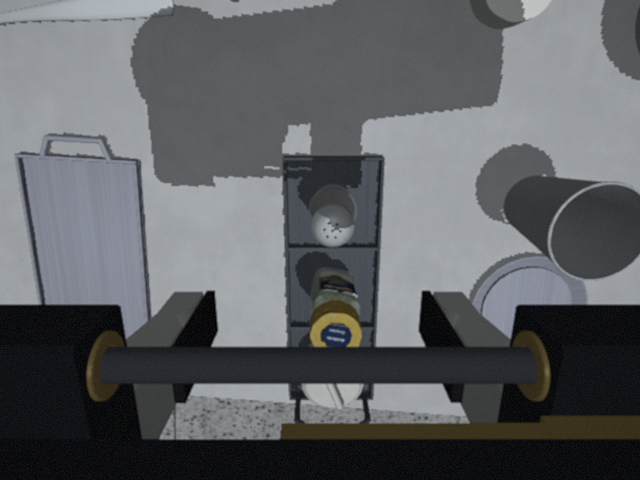

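Wrist view: the front end of the rack spans columns 284–383 at row 157, the shaker's dome is at (333,225), the jar's cap at (336,335), and the cup is clear on the right. I'll back-project these points.

```bash
python3 - <<'E'
from h import *
f=arm.grab_frame("wrist"); K=np.array(f["mtx"]);P=np.array(f["pose"])
def bp(u,v,z):
    d=P[:3,:3]@[(u-K[0,2])/K[0,0],-(v-K[1,2])/K[1,1],-1]; return (P[:3,3]+d*(z-P[2,3])/d[2]).round(4)
print(f["mtx"],[bp(*a) for a in[(284,157,.014),(383,157,.014),(285.5,246,.014),(379,246,.014),(287,324,.014),(377,324,.014)]])
print("shaker",bp(333,226,.085),"jar cap",bp(337,334,.099))
allp=world(f,np.ones((480,640),bool))
for x,y,z0,z1,r in[(.433,-.0945,.03,.07,.03),(.519,-.0865,.03,.07,.03),(.519,-.0865,.09,.105,.03),(.433,-.0945,.07,.1,.03)]:
    p=allp[(np.hypot(allp[:,0]-x,allp[:,1]-y)<r)&(allp[:,2]>z0)&(allp[:,2]<z1)]; print(len(p),cv2.minEnclosingCircle(p[:,:2].astype(np.float32)) if len(p) else"",p.mean(0))
print(arm.get_state()["eef_pos"])
E
```

```text
[[406.56198779   0.         317.86163633]
 [  0.         406.56198779 239.82101819]
 [  0.           0.           1.        ]] [array([ 0.393 , -0.1423,  0.014 ]), array([ 0.3849, -0.054 ,  0.014 ]), array([ 0.4768, -0.1354,  0.014 ]), array([ 0.4686, -0.0461,  0.014 ]), array([ 0.5605, -0.1282,  0.014 ]), array([ 0.5521, -0.0367,  0.014 ])]
shaker [ 0.4333 -0.0965  0.085 ] jar cap [ 0.5176 -0.0852  0.099 ]
808 ((0.43294960260391235, -0.09569135308265686), 0.021550148725509644) [ 0.42044784 -0.09725231  0.04859683]
945 ((0.5162509083747864, -0.08727216720581055), 0.025068920105695724) [ 0.50108465 -0.08872255  0.05250766]
1742 ((0.5179488658905029, -0.08614937216043472), 0.021222176030278206) [ 0.51352468 -0.08707186  0.09777746]
1543 ((0.4342994689941406, -0.09728799015283585), 0.017162403091788292) [ 0.43158519 -0.09769723  0.08613287]
[ 0.43198217 -0.1075437   0.22663456]
```

```bash
python3 -m inch '0 .4 -.4 0 0 0;0 0 -.9 0 0 0;0 0 -.9 0 0 0;0 0 -.9 0 0 0;0 0 -.9 0 0 0;0 0 -.9 0 0 0;0 0 -.7 0 0 0;0 0 -.4 0 0 0;0 0 -.15 0 0 0;0 0 0 0 0 0;0 0 0 0 0 0' 1 15; python3 -m inch '0 0 0 0 0 0;0 0 0 0 0 0;0 0 0 0 0 0;0 0 0 0 0 0;0 0 0 0 0 0;0 0 0 0 0 0;0 0 0 0 0 0;0 0 0 0 0 0' 0 15
```

```text
t: 5.75
eef_pos: [0.4327, -0.0949, 0.0427]
ee_rot: [0.081, 1.569, 0.173]
force: [0.7, -0.1, -0.4]
width: 0.0876
t: 6.75
eef_pos: [0.4322, -0.095, 0.042]
ee_rot: [-3.101, 1.571, -3.009]
force: [-0.5, -0.4, -0.5]
width: 0.0383
```

```bash
python3 -m inch '0 0 0 0 0 0;0 0 0 0 0 0;0 0 0 0 0 0;0 0 0 0 0 0'; python3 -m inch '0 0 .2 0 0 0;0 0 .5 0 0 0;0 0 .8 0 0 0;0 0 .8 0 0 0;0 0 .5 0 0 0;0 0 .2 0 0 0;0 0 0 0 0 0'
python3 - <<'E'
from h import *
f=arm.grab_frame("wrist");g=arm.grab_frame("scene")
cv2.imwrite("pics/b.png",cv2.cvtColor(np.hstack([cv2.resize(f["frame"],(400,300)),g["frame"][150:390,140:460][:, :]]) if 0 else np.hstack([cv2.resize(f["frame"],(400,300)),cv2.resize(g["frame"][120:360,180:500],(400,300))]),cv2.COLOR_RGB2BGR))
E
```

```text
t: 7.25
eef_pos: [0.4321, -0.095, 0.042]
ee_rot: [3.094, 1.571, -3.097]
force: [0.3, 0.4, -0.9]
width: 0.0383
t: 8.12
eef_pos: [0.4322, -0.095, 0.1322]
ee_rot: [0.299, 1.57, 0.391]
force: [1.1, 0.1, -0.9]
width: 0.0385
```

View pics/b.png

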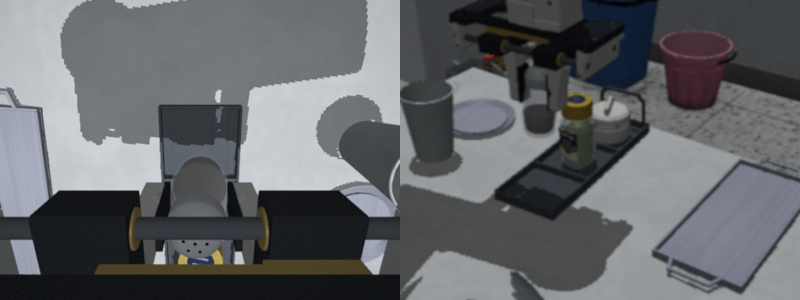

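The shaker is held upright. Moving it to the tray.

```bash
python3 -m inch '.1 -.3 0 0 0 0;.1 -.7 0 0 0 0;.15 -.9 0 0 0 0;.15 -.9 0 0 0 0;.15 -.9 0 0 0 0;.15 -.9 0 0 0 0;.15 -.9 0 0 0 0;.15 -.9 0 0 0 0;.15 -.9 0 0 0 0;.1 -.5 0 0 0 0;.1 -.2 0 0 0 0;0 0 0 0 0 0'; python3 -m inch '0 0 -.4 0 0 0;0 0 -.8 0 0 0;0 0 -.8 0 0 0;0 0 -.5 0 0 0;0 0 -.3 0 0 0;0 0 -.1 0 0 0;0 0 -.07 0 0 0;0 0 0 0 0 0;0 0 0 0 0 0'
```

```text
t: 9.72
eef_pos: [0.4757, -0.335, 0.1317]
ee_rot: [2.599, 1.57, 2.691]
force: [-0.8, -0.3, -1.2]
width: 0.0383
t: 10.85
eef_pos: [0.476, -0.3351, 0.0434]
ee_rot: [-0.436, 1.57, -0.344]
force: [-0.9, 0.2, -0.8]
width: 0.0382
```

```bash
python3 -m inch '0 0 -.04 0 0 0;0 0 0 0 0 0;0 0 0 0 0 0' ; python3 -m inch '0 0 0 0 0 0;0 0 0 0 0 0;0 0 0 0 0 0;0 0 0 0 0 0;0 0 .2 0 0 0;0 0 .5 0 0 0;0 0 .8 0 0 0;0 0 .8 0 0 0;0 0 .7 0 0 0;0 0 .5 0 0 0;0 0 .2 0 0 0' 1; python3 -m inch '.1 .3 0 0 0 0;.1 .8 0 0 0 0;.15 .9 0 0 0 0;.15 .9 0 0 0 0;.15 .9 0 0 0 0;.15 .9 0 0 0 0;.15 .9 0 0 0 0;.15 .9 0 0 0 0;.1 .9 0 0 0 0;.1 .6 0 0 0 0;.1 .3 0 0 0 0;0 0 0 0 0 0'
python3 - <<'E'
from h import *
f=arm.grab_frame("top");g=arm.grab_frame("scene");h=arm.grab_frame("wrist")
cv2.imwrite("pics/c.png",cv2.cvtColor(np.hstack([cv2.resize(h["frame"],(400,300)),cv2.resize(g["frame"][150:390,230:550],(400,300))]),cv2.COLOR_RGB2BGR))
def C(f,x,y,z0,z1,r=.035):
    a=world(f,np.ones((480,640),bool)); p=a[(np.hypot(a[:,0]-x,a[:,1]-y)<r)&(a[:,2]>z0)&(a[:,2]<z1)]; print(len(p),np.round(cv2.minEnclosingCircle(p[:,:2].astype(np.float32))[0],4) if len(p) else"",p.mean(0).round(4),p[:,2].max())
C(f,.476,-.335,.02,.1);C(g,.476,-.335,.02,.1);C(h,.476,-.335,.02,.1);C(h,.518,-.0865,.09,.105)
E
```

```text
t: 11.22
eef_pos: [0.476, -0.3351, 0.042]
ee_rot: [-0.559, 1.57, -0.466]
force: [0.3, 0.6, 0.8]
width: 0.0383
t: 12.6
eef_pos: [0.4761, -0.3352, 0.1542]
ee_rot: [-0.414, 1.569, -0.322]
force: [1.0, -0.5, -0.6]
width: 0.0872
t: 14.1
eef_pos: [0.5178, -0.0857, 0.1525]
ee_rot: [-2.946, 1.57, -2.853]
force: [0.7, -0.2, 0.9]
width: 0.0876
662 [ 0.478  -0.3348] [ 0.4746 -0.33    0.0688] 0.09498009864970614
1346 [ 0.473  -0.3329] [ 0.4638 -0.3377  0.0579] 0.09220103596457457<stdin>:5: RuntimeWarning: Mean of empty slice.
  ret = um.true_divide(
Traceback (most recent call last):
ValueError: zero-size array to reduction operation maximum which has no identity
```

View pics/c.png

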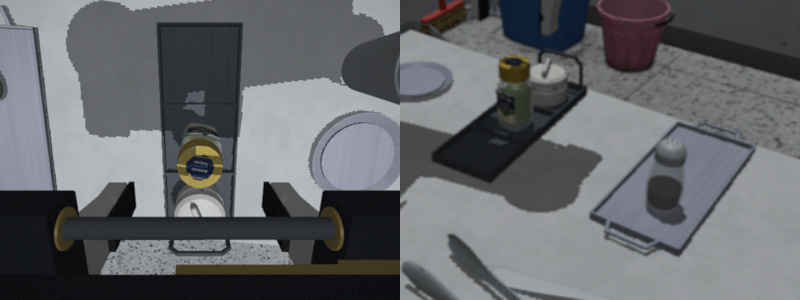

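Shaker stands upright on the tray. The gripper is centred over the jar, so next I grasp and lift it.

```bash
python3 -m inch '0 0 -.3 0 0 0;0 0 -.7 0 0 0;0 0 -.8 0 0 0;0 0 -.8 0 0 0;0 0 -.6 0 0 0;0 0 -.3 0 0 0;0 0 -.15 0 0 0;0 0 0 0 0 0;0 0 0 0 0 0'; python3 -m inch '0 0 0 0 0 0;0 0 0 0 0 0;0 0 0 0 0 0;0 0 0 0 0 0;0 0 0 0 0 0;0 0 0 0 0 0;0 0 0 0 0 0;0 0 0 0 0 0' 0 15;  python3 -m inch '0 0 .2 0 0 0;0 0 .5 0 0 0;0 0 .8 0 0 0;0 0 .8 0 0 0;0 0 .5 0 0 0;0 0 .2 0 0 0;0 0 0 0 0 0'
```

```text
t: 15.38
eef_pos: [0.5182, -0.086, 0.0439]
ee_rot: [0.027, 1.57, 0.12]
force: [0.6, -0.5, -0.5]
width: 0.0874
t: 16.38
eef_pos: [0.5177, -0.086, 0.0432]
ee_rot: [2.915, 1.571, 3.008]
force: [-0.1, -0.1, -0.1]
width: 0.0436
t: 17.25
eef_pos: [0.5176, -0.086, 0.1333]
ee_rot: [0.503, 1.57, 0.595]
force: [-0.0, 0.2, -1.8]
width: 0.0432
```

```bash
python3 -m inch '.1 -.3 0 0 0 0;.2 -.7 0 0 0 0;.2 -.9 0 0 0 0;.25 -.9 0 0 0 0;.25 -.9 0 0 0 0;.25 -.9 0 0 0 0;.25 -.9 0 0 0 0;.25 -.9 0 0 0 0;.2 -.9 0 0 0 0;.2 -.5 0 0 0 0;.1 -.2 0 0 0 0;0 0 0 0 0 0'; python3 -m inch '0 0 -.4 0 0 0;0 0 -.8 0 0 0;0 0 -.8 0 0 0;0 0 -.5 0 0 0;0 0 -.3 0 0 0;0 0 -.1 0 0 0;0 0 -.08 0 0 0;0 0 -.02 0 0 0;0 0 0 0 0 0;0 0 0 0 0 0;0 0 0 0 0 0'
```

```text
t: 18.75
eef_pos: [0.5851, -0.3259, 0.1327]
ee_rot: [2.62, 1.57, 2.712]
force: [0.2, 1.5, -0.6]
width: 0.0435
t: 20.12
eef_pos: [0.5853, -0.3261, 0.0434]
ee_rot: [-0.392, 1.571, -0.3]
force: [-0.4, -0.2, -0.9]
width: 0.0434
```

```bash
python3 -m inch '0 0 0 0 0 0;0 0 0 0 0 0;0 0 0 0 0 0;0 0 0 0 0 0;0 0 .2 0 0 0;0 0 .5 0 0 0;0 0 .8 0 0 0;0 0 .8 0 0 0;0 0 .7 0 0 0;0 0 .5 0 0 0;0 0 .2 0 0 0' 1; python3 -m inch '0 .3 0 0 0 0;.05 .8 0 0 0 0;.05 .9 0 0 0 0;.1 .9 0 0 0 0;.1 .9 0 0 0 0;.1 .9 0 0 0 0;.1 .9 0 0 0 0;.05 .9 0 0 0 0;.05 .9 0 0 0 0;0 .6 0 0 0 0;0 .27 0 0 0 0;0 0 0 0 0 0'
python3 - <<'E'
from h import *
f=arm.grab_frame("top");g=arm.grab_frame("scene");h=arm.grab_frame("wrist")
cv2.imwrite("pics/d.png",cv2.cvtColor(np.hstack([cv2.resize(h["frame"],(400,300)),cv2.resize(g["frame"][150:390,230:550],(400,300))]),cv2.COLOR_RGB2BGR))
def C(f,x,y,z0,z1,r=.035):
    a=world(f,np.ones((480,640),bool)); p=a[(np.hypot(a[:,0]-x,a[:,1]-y)<r)&(a[:,2]>z0)&(a[:,2]<z1)]
    if len(p)>5: print(len(p),np.round(cv2.minEnclosingCircle(p[:,:2].astype(np.float32)),4) if 0 else cv2.minEnclosingCircle(p[:,:2].astype(np.float32)),p.mean(0).round(4),p[:,2].max())
C(f,.585,-.326,.02,.1);C(g,.585,-.326,.02,.1)
print("timer");C(h,.604,-.078,.043,.051,.04);C(h,.604,-.078,.03,.043,.04)
def edge(f):  # saucer rim
    a=world(f,np.ones((480,640),bool)).reshape(-1,3); return a
m=arm.masks_of(h,"saucer"); 
if m: print("saucer",m[0]["confidence"],cv2.minEnclosingCircle(world(h,m[0]["mask"])[:,:2].astype(np.float32)),world(h,m[0]["mask"]).mean(0))
E
```

```text
t: 21.5
eef_pos: [0.5856, -0.3262, 0.1558]
ee_rot: [-0.366, 1.569, -0.274]
force: [1.0, -1.2, 0.1]
width: 0.0878
t: 23.0
eef_pos: [0.6031, -0.0777, 0.1541]
ee_rot: [-2.981, 1.57, -2.888]
force: [-0.3, 0.3, 0.1]
width: 0.0875
792 ((0.5870447754859924, -0.3260466456413269), 0.024871904402971268) [ 0.5805 -0.3209  0.0772] 0.0999842221260493
1577 ((0.5822051763534546, -0.3237771689891815), 0.025204531848430634) [ 0.5716 -0.3284  0.0668] 0.09999600411261039
timer
4706 ((0.60480797290802, -0.07854615896940231), 0.030667293816804886) [ 0.603  -0.0786  0.0459] 0.05098200696278271
702 ((0.6051055192947388, -0.07843469828367233), 0.031422462314367294) [ 0.5911 -0.0792  0.04  ] 0.0429992990948212
saucer 0.89 ((0.5269486308097839, 0.12018993496894836), 0.06312918663024902) [0.5260003  0.11046997 0.00322332]
```

View pics/d.png

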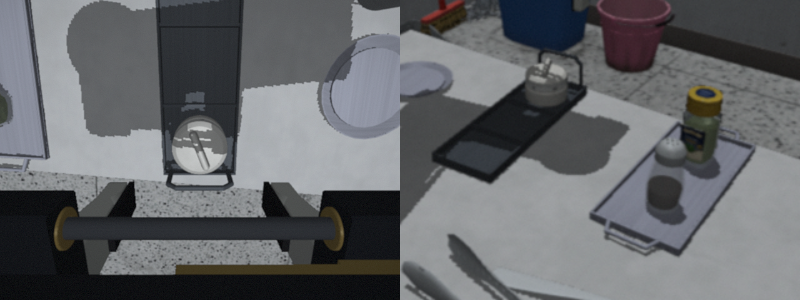

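Both items wait upright on the tray. The timer is at (0.605,-0.0785). Picking it up.

```bash
python3 -m inch '.05 -.02 -.3 0 0 0;0 0 -.7 0 0 0;0 0 -.8 0 0 0;0 0 -.8 0 0 0;0 0 -.8 0 0 0;0 0 -.5 0 0 0;0 0 -.3 0 0 0;0 0 -.15 0 0 0;0 0 -.05 0 0 0;0 0 0 0 0 0;0 0 0 0 0 0'; python3 -m inch '0 0 0 0 0 0;0 0 0 0 0 0;0 0 0 0 0 0;0 0 0 0 0 0;0 0 0 0 0 0;0 0 0 0 0 0;0 0 0 0 0 0' 0 15;  python3 -m inch '0 0 .2 0 0 0;0 0 .5 0 0 0;0 0 .8 0 0 0;0 0 .8 0 0 0;0 0 .5 0 0 0;0 0 .2 0 0 0;0 0 0 0 0 0'
```

```text
t: 24.58
eef_pos: [0.605, -0.0785, 0.0228]
ee_rot: [0.059, 1.57, 0.152]
force: [-0.1, 0.0, 0.6]
width: 0.0879
t: 25.45
eef_pos: [0.6047, -0.0785, 0.0223]
ee_rot: [0.341, 1.571, 0.433]
force: [-0.7, 0.6, 1.5]
width: 0.062
t: 26.32
eef_pos: [0.6046, -0.0785, 0.1123]
ee_rot: [0.79, 1.571, 0.883]
force: [-0.8, -0.5, -0.9]
width: 0.0622
```

```bash
python3 -m inch '-.1 .3 0 0 0 0;-.3 .7 0 0 0 0;-.5 .9 0 0 0 0;-.5 .9 0 0 0 0;-.5 .9 0 0 0 0;-.4 .6 0 0 0 0;-.2 .2 0 0 0 0;0 0 0 0 0 0;0 0 0 0 0 0'; cat > sau.py <<'E'
from h import *
from scipy.optimize import least_squares
for n in("wrist","top","scene"):
    f=arm.grab_frame(n); K=np.array(f["mtx"]);P=np.array(f["pose"])
    m=arm.masks_of(f,"saucer")
    if not m: print(n,"none"); continue
    M=m[0]["mask"].astype(np.uint8); c=max(cv2.findContours(M,0,1)[0],key=len)[:,0]
    c=c[(c>2).all(1)&(c[:,0]<637)&(c[:,1]<477)]
    d=np.c_[(c[:,0]-K[0,2])/K[0,0],-(c[:,1]-K[1,2])/K[1,1],-np.ones(len(c))]@P[:3,:3].T
    p=P[:3,3]+d*((.009-P[2,3])/d[:,2])[:,None]
    r=least_squares(lambda c:np.hypot(p[:,0]-c[0],p[:,1]-c[1])-.06,[.525,.118],loss='soft_l1',f_scale=.001)
    print(n,round(m[0]["confidence"],2),len(c),r.x.round(4),"med res",np.median(abs(r.fun)).round(4))
    save(f,"s_%s.png"%n)
print(arm.get_state()["eef_pos"])
E
python3 sau.py
```

```text
t: 27.45
eef_pos: [0.5299, 0.0561, 0.1121]
ee_rot: [-2.458, 1.571, -2.366]
force: [-0.3, -0.8, -1.3]
width: 0.062
wrist 0.94 465 [0.5257 0.117 ] med res 0.0015
top 0.58 160 [0.5273 0.1159] med res 0.0013
scene 0.92 123 [0.5207 0.1199] med res 0.0022
[0.52985953 0.05610187 0.11216743]
```

View pics/s_wrist.png

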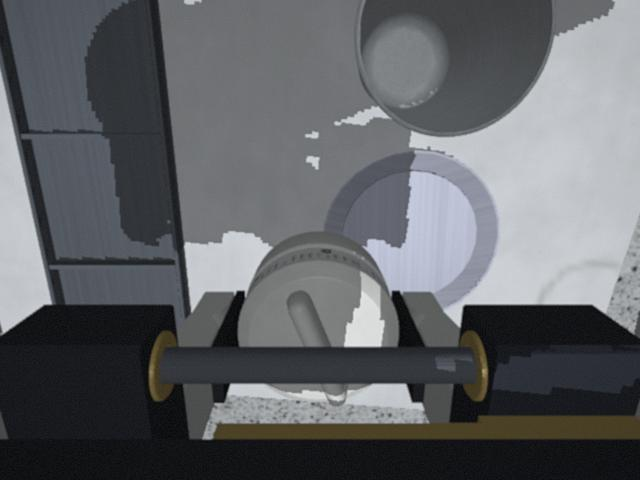

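Wrist view: timer is held upright at (320,320), the saucer's floor is centred near (411,236), and the cup at (455,60) is clear. The camera fits agree on a saucer centre of about (0.526,0.1175).

```bash
python3 -m inch '-.03 .3 0 0 0 0;-.05 .7 0 0 0 0;-.05 .7 0 0 0 0;0 .3 0 0 0 0;0 .05 0 0 0 0;0 0 0 0 0 0;0 0 0 0 0 0'; python3 -m inch '0 0 -.4 0 0 0;0 0 -.8 0 0 0;0 0 -.8 0 0 0;0 0 -.5 0 0 0;0 0 -.25 0 0 0;0 0 -.1 0 0 0;0 0 -.08 0 0 0;0 0 0 0 0 0;0 0 0 0 0 0;0 0 0 0 0 0'
```

```text
t: 28.62
eef_pos: [0.5258, 0.1175, 0.1122]
ee_rot: [-2.76, 1.571, -2.668]
force: [-0.1, 0.0, -0.9]
width: 0.0619
t: 29.88
eef_pos: [0.526, 0.1181, 0.0247]
ee_rot: [0.474, 1.57, 0.567]
force: [0.9, -0.3, -1.4]
width: 0.0619
```

```bash
python3 -m inch '0 0 -.04 0 0 0;0 0 0 0 0 0;0 0 0 0 0 0'; python3 -m inch '0 0 0 0 0 0;0 0 0 0 0 0;0 0 0 0 0 0;0 0 .2 0 0 0;0 0 .5 0 0 0;0 0 .8 0 0 0;0 0 .8 0 0 0;0 0 .8 0 0 0;0 0 .5 0 0 0;0 0 .5 0 0 0;0 0 .2 0 0 0;0 0 0 0 0 0' 1
cat > t.py <<'E'
from h import *
f=arm.grab_frame("wrist"); a=world(f,np.ones((480,640),bool)); save(f,"t1.png")
p=a[(np.hypot(a[:,0]-.526,a[:,1]-.1175)<.045)&(a[:,2]>.044)&(a[:,2]<.0535)]; print("timer",len(p),cv2.minEnclosingCircle(p[:,:2].astype(np.float32)),p[:,2].mean(),np.ptp(p[:,2]))
E
python3 t.py; python3 sau.py
```

```text
t: 30.25
eef_pos: [0.5259, 0.118, 0.0233]
ee_rot: [0.382, 1.571, 0.475]
force: [-0.1, 0.1, 1.0]
width: 0.0622
t: 31.75
eef_pos: [0.5258, 0.118, 0.1522]
ee_rot: [0.982, 1.571, 1.075]
force: [-0.3, -0.5, 0.4]
width: 0.0876
timer 4865 ((0.5257771015167236, 0.11700064688920975), 0.030803276225924492) 0.04700714846319533 0.009497919825279977
wrist 0.84 433 [0.5253 0.1174] med res 0.001
top 0.88 200 [0.5289 0.1171] med res 0.0019
scene 0.7 150 [0.5246 0.121 ] med res 0.008
[0.52562489 0.11789054 0.15167115]
```

View pics/t1.png

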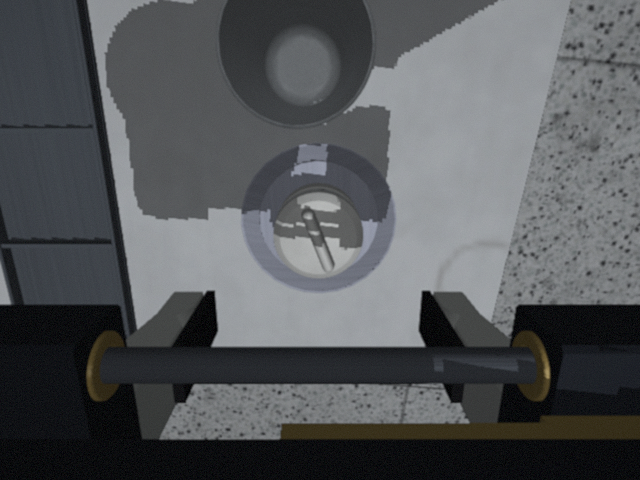

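The timer (~(318,231)) stands centred in the saucer to about 1 mm, and the cup hasn't moved. Now fetching the jar back.

```bash
python3 -m inch '0 -.4 0 0 0 0;.1 -.8 0 0 0 0;.1 -1 0 0 0 0;.1 -1 0 0 0 0;.1 -1 0 0 0 0;.1 -1 0 0 0 0;.1 -1 0 0 0 0;.1 -1 0 0 0 0;.1 -1 0 0 0 0;.1 -1 0 0 0 0;.1 -1 0 0 0 0;.2 -1 0 0 0 0'; python3 -m inch '.2 -1 0 0 0 0;.2 -1 0 0 0 0;.2 -.9 0 0 0 0;.2 -.5 0 0 0 0;.1 -.2 0 0 0 0;0 0 0 0 0 0;0 0 0 0 0 0'
python3 - <<'E'
from h import *
f=arm.grab_frame("wrist"); a=world(f,np.ones((480,640),bool))
p=a[(np.hypot(a[:,0]-.5855,a[:,1]+.326)<.04)&(a[:,2]>.09)&(a[:,2]<.105)]; print("jar cap",len(p),cv2.minEnclosingCircle(p[:,:2].astype(np.float32)),p[:,2].max())
E
```

```text
t: 33.6
eef_pos: [0.5613, -0.2196, 0.1521]
ee_rot: [2.881, 1.571, 2.973]
force: [0.1, 0.4, 0.9]
width: 0.0875
t: 34.48
eef_pos: [0.5888, -0.3253, 0.1523]
ee_rot: [1.217, 1.571, 1.311]
force: [0.5, 0.0, 0.3]
width: 0.0872
jar cap 4267 ((0.5866312384605408, -0.3263254463672638), 0.021199069917201996) 0.10112723541736968
```

```bash
python3 -m inch '-.1 -.02 -.3 0 0 0;0 0 -.7 0 0 0;0 0 -.8 0 0 0;0 0 -.8 0 0 0;0 0 -.6 0 0 0;0 0 -.3 0 0 0;0 0 -.13 0 0 0;0 0 0 0 0 0;0 0 0 0 0 0;0 0 0 0 0 0'; python3 -m inch '0 0 0 0 0 0;0 0 0 0 0 0;0 0 0 0 0 0;0 0 0 0 0 0;0 0 0 0 0 0;0 0 0 0 0 0;0 0 0 0 0 0;0 0 0 0 0 0' 0 15;  python3 -m inch '0 0 .2 0 0 0;0 0 .5 0 0 0;0 0 .8 0 0 0;0 0 .8 0 0 0;0 0 .5 0 0 0;0 0 .2 0 0 0;0 0 0 0 0 0'
```

```text
t: 35.78
eef_pos: [0.5861, -0.3268, 0.0439]
ee_rot: [-0.362, 1.57, -0.27]
force: [-0.1, -0.9, -0.3]
width: 0.0876
t: 36.78
eef_pos: [0.5858, -0.3266, 0.0432]
ee_rot: [2.556, 1.571, 2.648]
force: [0.0, 0.2, -0.1]
width: 0.0429
t: 37.65
eef_pos: [0.5858, -0.3266, 0.1334]
ee_rot: [0.324, 1.57, 0.417]
force: [0.0, 0.2, -0.7]
width: 0.0431
```

```bash
python3 -m inch '-.1 .3 0 0 0 0;-.2 .7 0 0 0 0;-.2 .9 0 0 0 0;-.25 .9 0 0 0 0;-.25 .9 0 0 0 0;-.25 .9 0 0 0 0;-.25 .9 0 0 0 0;-.25 .9 0 0 0 0;-.2 .9 0 0 0 0;-.2 .5 0 0 0 0;-.1 .2 0 0 0 0;0 0 0 0 0 0';  python3 -m inch '0 0 -.4 0 0 0;0 0 -.8 0 0 0;0 0 -.8 0 0 0;0 0 -.5 0 0 0;0 0 -.3 0 0 0;0 0 -.1 0 0 0;0 0 -.08 0 0 0;0 0 -.02 0 0 0;0 0 0 0 0 0;0 0 0 0 0 0;0 0 0 0 0 0'
```

```text
t: 39.15
eef_pos: [0.5181, -0.0865, 0.1333]
ee_rot: [-0.4, 1.571, -0.306]
force: [0.3, -0.5, -1.3]
width: 0.0432
t: 40.52
eef_pos: [0.5184, -0.0866, 0.0434]
ee_rot: [0.034, 1.571, 0.126]
force: [0.5, -0.0, -1.0]
width: 0.0434
```

```bash
python3 -m inch '0 0 0 0 0 0;0 0 0 0 0 0;0 0 0 0 0 0;0 0 0 0 0 0;0 0 .2 0 0 0;0 0 .5 0 0 0;0 0 .8 0 0 0;0 0 .8 0 0 0;0 0 .7 0 0 0;0 0 .5 0 0 0;0 0 .2 0 0 0' 1; python3 -m inch '-.1 -.3 0 0 0 0;-.1 -.8 0 0 0 0;-.15 -.9 0 0 0 0;-.15 -.9 0 0 0 0;-.15 -.9 0 0 0 0;-.15 -.9 0 0 0 0;-.15 -.9 0 0 0 0;-.15 -.9 0 0 0 0;-.1 -.9 0 0 0 0;-.1 -.6 0 0 0 0;-.1 -.28 0 0 0 0;0 0 0 0 0 0'
python3 - <<'E'
from h import *
f=arm.grab_frame("wrist"); a=world(f,np.ones((480,640),bool))
for z0,z1 in((.03,.073),(.078,.1)):
  p=a[(np.hypot(a[:,0]-.476,a[:,1]+.335)<.04)&(a[:,2]>z0)&(a[:,2]<z1)]; print("shaker",len(p),cv2.minEnclosingCircle(p[:,:2].astype(np.float32)),p[:,2].max())
E
```

```text
t: 41.9
eef_pos: [0.5187, -0.0865, 0.1556]
ee_rot: [0.093, 1.569, 0.185]
force: [-0.2, -0.1, -0.7]
width: 0.0871
t: 43.4
eef_pos: [0.4758, -0.3352, 0.1539]
ee_rot: [2.549, 1.57, 2.641]
force: [-0.1, 0.5, 0.4]
width: 0.0877
shaker 1436 ((0.47562044858932495, -0.3353811800479889), 0.02138088457286358) 0.0729894801228756
shaker 2364 ((0.47804975509643555, -0.3368838429450989), 0.017327919602394104) 0.09283440277918764
```

```bash
python3 -m inch '0 0 -.3 0 0 0;0 0 -.7 0 0 0;0 0 -.8 0 0 0;0 0 -.8 0 0 0;0 0 -.6 0 0 0;0 0 -.35 0 0 0;0 0 -.18 0 0 0;0 0 0 0 0 0;0 0 0 0 0 0;0 0 0 0 0 0'; python3 -m inch '0 0 0 0 0 0;0 0 0 0 0 0;0 0 0 0 0 0;0 0 0 0 0 0;0 0 0 0 0 0;0 0 0 0 0 0;0 0 0 0 0 0;0 0 0 0 0 0' 0 15;  python3 -m inch '0 0 .2 0 0 0;0 0 .5 0 0 0;0 0 .8 0 0 0;0 0 .8 0 0 0;0 0 .5 0 0 0;0 0 .2 0 0 0;0 0 0 0 0 0'
```

```text
t: 44.7
eef_pos: [0.4766, -0.3352, 0.0429]
ee_rot: [-0.407, 1.57, -0.315]
force: [0.4, 0.1, -0.4]
width: 0.0876
t: 45.7
eef_pos: [0.4763, -0.335, 0.0423]
ee_rot: [2.761, 1.571, 2.853]
force: [-0.3, 0.1, -1.1]
width: 0.0383
t: 46.58
eef_pos: [0.4762, -0.335, 0.1324]
ee_rot: [0.222, 1.571, 0.315]
force: [-0.5, 0.7, -1.2]
width: 0.0382
```

```bash
python3 -m inch '-.1 .3 0 0 0 0;-.1 .7 0 0 0 0;-.15 .9 0 0 0 0;-.15 .9 0 0 0 0;-.15 .9 0 0 0 0;-.15 .9 0 0 0 0;-.15 .9 0 0 0 0;-.15 .9 0 0 0 0;-.15 .9 0 0 0 0;-.1 .5 0 0 0 0;-.1 .18 0 0 0 0;0 0 0 0 0 0'; python3 -m inch '0 0 -.4 0 0 0;0 0 -.8 0 0 0;0 0 -.8 0 0 0;0 0 -.5 0 0 0;0 0 -.3 0 0 0;0 0 -.1 0 0 0;0 0 -.1 0 0 0;0 0 -.01 0 0 0;0 0 0 0 0 0;0 0 0 0 0 0;0 0 0 0 0 0'
```

```text
t: 48.08
eef_pos: [0.4323, -0.0952, 0.1323]
ee_rot: [2.973, 1.571, 3.067]
force: [0.4, -0.5, -0.6]
width: 0.0385
t: 49.45
eef_pos: [0.4329, -0.0956, 0.0422]
ee_rot: [0.11, 1.57, 0.202]
force: [0.7, 0.1, -0.8]
width: 0.0381
```

Release, rise and back off for the final check.

```bash
python3 -m inch '0 0 0 0 0 0;0 0 0 0 0 0;0 0 0 0 0 0;0 0 0 0 0 0;0 0 .2 0 0 0;0 0 .5 0 0 0;0 0 .9 0 0 0;0 0 .9 0 0 0;0 0 .9 0 0 0;0 0 .9 0 0 0;0 0 .9 0 0 0;0 0 .9 0 0 0' 1; python3 -m inch '0 0 0 0 0 0;0 0 0 0 0 0;0 0 0 0 0 0'
cat > fin.py <<'E'
from h import *
h=arm.grab_frame("wrist");g=arm.grab_frame("scene");t=arm.grab_frame("top")
cv2.imwrite("pics/fin.png",cv2.cvtColor(np.hstack([cv2.resize(h["frame"],(400,300)),cv2.resize(g["frame"][120:360,150:470],(400,300))]),cv2.COLOR_RGB2BGR))
for n,f in(("wrist",h),("top",t)):
  a=world(f,np.ones((480,640),bool))
  for k,x,y,r,z0,z1 in(("shaker",.433,-.0955,.035,.03,.073),("dome",.433,-.0955,.035,.078,.1),("jarcap",.518,-.0865,.035,.09,.105),("timer",.526,.1175,.045,.044,.053),("cup",.415,.1,.06,.09,.11)):
    p=a[(np.hypot(a[:,0]-x,a[:,1]-y)<r)&(a[:,2]>z0)&(a[:,2]<z1)]
    if len(p)>5: print(n,k,len(p),np.round(cv2.minEnclosingCircle(p[:,:2].astype(np.float32))[0],4),p[:,2].max().round(4))
E
python3 fin.py
```

```text
t: 50.95
eef_pos: [0.4325, -0.0957, 0.2265]
ee_rot: [0.227, 1.57, 0.319]
force: [0.5, -0.1, -0.1]
width: 0.088
t: 51.32
eef_pos: [0.4323, -0.0957, 0.2243]
ee_rot: [-3.138, 1.569, -3.045]
force: [0.0, 0.6, 0.3]
width: 0.0875
wrist shaker 846 [ 0.4332 -0.0962] 0.0723
wrist dome 1497 [ 0.4349 -0.0978] 0.0931
wrist jarcap 1744 [ 0.5185 -0.0869] 0.1009
wrist timer 179 [0.5148 0.1069] 0.0479
wrist cup 2479 [0.4162 0.0963] 0.1018
top shaker 146 [ 0.4312 -0.0963] 0.0729
top dome 56 [ 0.4252 -0.0985] 0.0917
top cup 112 [0.4111 0.094 ] 0.1053
```

View pics/fin.png

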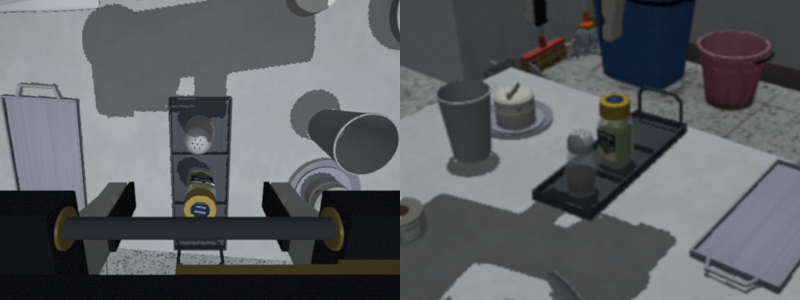

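All three are in place, upright, and within about 1 mm of where they should be. The robot is clear of everything.

```bash
python3 -c "
from station import arm
print(arm.job_done(), arm.get_state()['t'])"
```

```text
the job is handed in; nothing more can be done
the job is handed in; nothing more can be done
```

The job is done and handed in at about 51 s, well under the 136 s limit. I moved the shaker and then the jar onto the tray and set the timer on the saucer. Then I put the jar back in the middle well and the shaker back in the front well.

**Last checks:**
- **Shaker and jar:** both stand upright, within about 1 mm of where the wrist camera first measured them. The scene picture showed the same.
- **Timer:** it stands upright, within about 1 mm of the saucer's centre in the wrist view just after release. The other cameras put the saucer's centre up to 4 mm away from that.
- **Steel cup:** it was never touched and looks unmoved. I had no matching wrist reading from the start to compare it with.
- **Forces:** every wrist force I read was under 3 N.

**Checks that disagreed or fell short:**
- **Final positions:** in the last views the arm blocked the top camera, and the wrist camera saw only part of the timer. The timer's centring therefore rests on the earlier check, plus the scene picture showing it still upright in the saucer.
- **Shaker grip:** the gripper read 38 mm on the shaker, against the 44 mm given, but it held firmly and steadily both times.

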